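# Clamp a reference block in the ratchet clamp

## Task

Lay the loose square steel block flat on the bed of the ratchet clamp, midway across it and squared up between the two jaws. Then wind the black bar knob clockwise, regrasping as needed, until the sprung jaw has closed on the block and pushed it up against the fixed jaw; from the first tooth at which the jaw spring has begun to give, wind one tooth more, so the spring ends pushed in by between one and two teeth's worth (5 to 10 mm), held by the pawl alone. Leave the other things on the bench where they stand.

Things in the scene. Friction and masses are not known exactly. Their poses are not given: they have to be found in the camera images.
- block: loose square steel reference block, 60 x 60 x 12 mm, 0.25 kg, starts lying flat on the bench; origin at the centre of its underside, x and y parallel to its sides, z up
- clamp: bench clamp, bolted down. Grey base 12 mm high; its top is the bed the block must lie on. Origin on the bench under the axis of the ratchet wheel; the bed runs from the wheel along -y as far as y = -199 mm and is 72 mm wide (x -36 to 36 mm); z up. The wheel's part of the base spans x -70 to 58, y -53 to 65 mm. The jaws are 60 mm wide (x -30 to 30), their tops 34 mm above the bench
- knob_grip (a point): on the wheel's axis, 58 mm above the bench, inside the black bar knob fixed on top of the ratchet wheel: bar 64 mm long, 16 mm wide, from 40 to 68 mm above the bench; its x axis lies along the bar and turns with it. Everything else of the clamp is lower than 35 mm. A tall hardness tester stands 0.1 m or so to the knob's left (+y): bring the arm in over the near side of the bench
- wheel (a joint): angle of the ratchet wheel and knob, rad, grows as wound clockwise seen from above; 12 teeth of 0.524 rad. The wheel is sprung to run back; the pawl drops in at about 0, 0.524, 1.047, ... and holds it there, so wind 0.05 to 0.2 rad past a tooth, ease back on to the pawl and let go. Needs 0.1 to 0.4 N m. Starts on tooth 0 or 1; end stop at 3.9
- jaw (a joint): how far the sprung jaw is pushed back into its slide, m: 0 = free, at most 0.016; spring 1.5 N per mm. While the block slides freely along the bed it is below about 0.002
- round_block: round steel reference block, 50 mm across, 16 mm high, a loose bystander behind the clamp; origin at the centre of its underside
- oil_bottle: pale oil dropper bottle with red cap, 41 mm across, 130 mm high, a loose bystander near the bench's front edge; origin at the centre of its underside
- stop: fixed steel jaw at the far end of the bed, 60 mm wide, 22 mm high. Origin at the foot of its working face, midway, 12 mm above the bench; +y points out of the face towards the sprung jaw, x along the face. It is screwed down at a different place each time: at the start the opening between the jaws is 9 to 23 mm longer than the block
- pawl_tail (a point): rubber tail of the steel pawl, 26 mm above the bench. The pawl, hinged beside the wheel and sprung against its +y edge, clicks over the teeth as the wheel (92 mm across its saw teeth, 20 to 31 mm above the bench) winds, and stops it from running back. Pushing the tail 5 mm to the clamp's -y lifts the pawl: the wheel runs back (only needed if wound too far)
- jaw_face (a point): middle of the working face of the sprung jaw, 23 mm above the bench, facing the clamp's -y (towards the fixed jaw). The wheel drives a slide by a rack, 5.0 mm towards the fixed jaw for each tooth; the sprung jaw rides on two pins in front of the slide and the gap between them shrinks as its spring gives

How it is judged (in metres and radians):
On the way, in this order (a step that is already met when the one before it is completed fails the run):
1. the block lies flat on the bed between the jaws (x of block in the frame of clamp between -0.015 and 0.015 m and y of block in the frame of stop above 0.026 m and y of block in the frame of jaw_face below -0.026 m and z of block in the frame of clamp below 0.0145 m and angle between the z axis of block and the z axis of clamp, either way round below 0.06 rad), for 0.2 s.
2. the sprung jaw presses the block against the fixed jaw (y of block in the frame of stop below 0.034 m and value of joint jaw above 0.0035 m), for 0.1 s.
At the end, for the whole second after the job is handed in: The block lies flat on the bed (within 2.5 mm and 0.06 rad), its centre within 15 mm of the bed's midline, between the jaws and pressed by the sprung jaw against the fixed jaw (over 3 N); the jaw spring is pushed in by 3.5 to 11.5 mm; wheel and block are at rest on the pawl (all of step 2 and value of joint jaw below 0.0115 m and contact force between stop and block above 3 N and x of block in the frame of clamp between -0.015 and 0.015 m and y of block in the frame of stop above 0.026 m and z of block in the frame of clamp below 0.0145 m and angle between the z axis of block and the z axis of clamp, either way round below 0.06 rad and velocity of joint wheel between -0.05 and 0.05 rad/s and linear speed of block below 0.01 m/s); the robot touches nothing.
It fails at once if the round block or the oil bottle is moved by more than 30 mm (distance of any of round_block, oil_bottle from where it was at the start of the episode above 0.03 m).
It also fails if it takes over 72 s, if anything falls off the work surface, if the arm or the gripper's body presses on something with over 40 N, if the wrist force passes 120 N, or if a joint passes its speed limit or range.

## Robot

A 7-joint arm with a two-finger parallel gripper is mounted at the origin on a cart in front of the work surface, level with it; the furniture and walls round the work are solid. World frame = base frame: x ahead of the robot, y to its left, z up, the work surface at z = 0. Lengths are in m, angles in degrees, forces in N, time in s.
With the tool pointing down it reaches from about 0.425 to 0.875 m from the base axis. Payload 4.7 kg.
Tool frame: the origin (TCP) lies at the very end of the fingers, on their centre line; the grasp point (between the pads) lies env.tcp_to_grasp behind it (env.tcp_to_grasp is the distance from the TCP to the grasp point, in m); z points along the fingers, x is the direction in which the jaws open and shut, and the axes are right-handed (so a half turn about z gives the same grasp; the last joint's range is limited). The gripper opens to 87 mm and grips with 3 to 60 N. Pads are 19 mm wide; open, the fingers measure 117 mm over their backs; the gripper's body (75 mm by 190 mm) begins 51 mm behind the grasp point.
Start: joints at [71.396, 18.392, -4.016, 83.108, 1.295, 78.541, -3.26], TCP at [0.216, -0.613, 0.223] pointing down, gripper open.
Joint ranges: [-163.93, 163.93], [-17.29, 119.83], [-79.2, 71.16], [3.27, 140.29], [-89.18, 269.18], [5.43, 117.66], [-154.24, 154.24]. Speed limits (degrees/s): [147.25, 147.25, 180, 180, 180, 180, 180].

## Interface

Orientations are given as [roll, pitch, yaw] about the fixed x, y, z axes, in that order (R = Rz(yaw) Ry(pitch) Rx(roll)).
In Python, from cell import env gives the robot as it stands. The module is installed in compiled form; this text tells all that it offers.
- The arm moves only by the tool send_rows, never from a script. Its argument "steps" is a list of rows, each a list of 3 entries, a list of its own where there are three numbers: the shift along the tool's x, y, z in m, then the turn, a rotation vector about the tool's x, y, z in rad, then the finger opening in m, from 0 to 0.087. A call has exactly 5 rows; each row is the pose to reach, as a shift and turn from the pose commanded when the call began, along the tool's axes at that moment; what a row does not reach only later rows make up. A row lasts 1/12 s, in which the tool goes at most 41.7 mm and 7.16 degrees, less where a joint would pass 70% of its speed; a pose out of reach is approached as far as the arm can. A call with a gripper value outside its range is refused whole. The fingers move at their own pace and stop on an object; "grip_force" is the grip in N (left out, the last holds). Time passes only in rows, so rows that repeat a pose let the fingers close, or fill a call up. It gives the time, the measured TCP pose, the force and the opening at its end, in the units of the state.
- env.get_obs(): the state, without advancing time (a new reading comes with each control period).
- env.read_camera(name): name is "scene" or "top"; returns a dict with "pixels" (384x512x3 uint8, red, green, blue), "fx", "fy", "cx", "cy" (pixels), "k1" (the pictures are not rectified: a ray, as slopes to the right and down, at radius r is drawn at 1 + k1 r^2 times it, then the intrinsics apply), "position" and "rotation" of the camera in the world. Camera axes: x right, y up, looking along -z (the intrinsics and any distortion apply to the point x, -y, -z); pixel columns grow to the right and rows downward; lengths in m; the calibration is good to about 2 mm. A picture is of the moment at which its call begins. There is no depth.
- env.sign_off(): hands the job in, once; it reports no verdict.
The state is a dict: "time_s": time; "qpos": joint angles; "joint_velocities": joint speeds; "effort": joint torques, N m; "tool_pos": TCP position; "tool_rot": TCP orientation; "force": force on the tool from outside, world axes, zero at the start; "wrist_torque": the same for the moment, N m; "grip_width": finger opening in m.
Only numpy, scipy, OpenCV 4.12 (cv2) and the standard library are available. Lean on these libraries where they do the work, as an engineer would, in place of code of your own. Each camera call takes 0.05 s, during which the arm holds its last target.

## Working session

There is one attempt and no reset: what is moved stays moved. The work goes in short steps, Python scripts to look and compute and a tool call to move; the robot and the scene stay as the last step left them, time stands still between calls to the robot, and variables do not carry over. Pictures are saved under pics/ and viewed, and the job is handed in when it is done.

Besides the shell and the picture viewer there is one more tool, called after ">>>" as name(argument=value, ...) on one line, values as JSON. send_rows: Moves the arm, as the interface text tells. Its arguments: {"type":"object","properties":{"steps":{"type":"array"},"grip_force":{"type":"number"}},"required":["steps"]}

```bash
mkdir -p pics; ls; python3 - <<'E'
from cell import env
import cv2,numpy as np,json
print(env.get_obs(), env.tcp_to_grasp)
for n in("scene","top"):
    c=env.read_camera(n); p=c.pop("pixels"); cv2.imwrite(f"pics/{n}0.png",cv2.cvtColor(p,cv2.COLOR_RGB2BGR)); print(n,c)
E
```

```text
pics
{'time_s': 0.0, 'qpos': array([71.39635731, 18.44070127, -4.0157742 , 83.17505352,  1.29427917,
       78.54239028, -3.26088952]), 'joint_velocities': array([-0.03666115,  0.02465254,  0.05705514,  0.04276114,  0.04510571,
        0.05763443, -0.0653887 ]), 'effort': array([ 3.09441680e-05, -4.91287422e+01, -4.04000301e-01, -3.12528741e+01,
       -6.40635495e-02,  4.37452400e-02,  2.13025046e-04]), 'tool_pos': array([ 0.21579735, -0.61253112,  0.22144163]), 'tool_rot': array([ 1.79994941e+02,  1.12937498e-01, -7.05874123e+01]), 'force': array([-0.85333756,  0.57251135, -0.15745165]), 'wrist_torque': array([ 0.04134513, -0.01235396, -0.05571088]), 'grip_width': 0.0868274974918802} 0.0187
scene {'fx': 490.1612455439461, 'fy': 490.1612455439461, 'cx': 256.1852581225397, 'cy': 192.17619127287108, 'k1': 0.0028977113714772538, 'position': array([-0.06569703, -1.21489095,  0.65708054]), 'rotation': array([ 62.7701363 ,  -1.13148477, -28.73406952])}
top {'fx': 477.796347267389, 'fy': 477.796347267389, 'cx': 258.14344240276756, 'cy': 187.75344553533114, 'k1': 0.06779448094793085, 'position': array([ 0.38400915, -0.25681831,  1.22669032]), 'rotation': array([  5.96898264,   0.5289129 , -90.40015692])}
```

View pics/scene0.png

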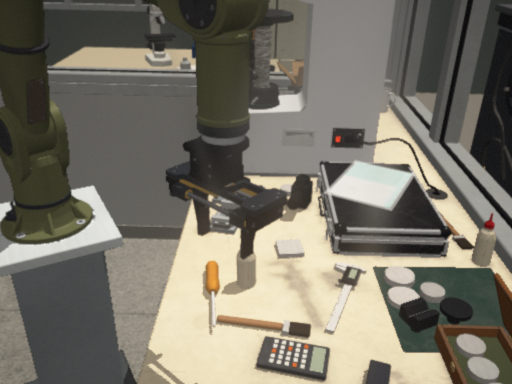

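View pics/top0.png

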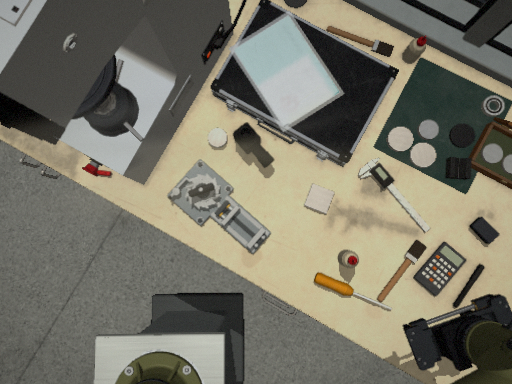

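```bash
python3 - <<'E'
import cv2
p=cv2.imread("pics/top0.png")
cv2.imwrite("pics/top0z.png",cv2.resize(p[120:270,150:350],None,fx=4,fy=4,interpolation=cv2.INTER_CUBIC))
p=cv2.imread("pics/scene0.png")
cv2.imwrite("pics/scene0z.png",cv2.resize(p[150:300,180:380],None,fx=4,fy=4,interpolation=cv2.INTER_CUBIC))
E
```

```text
(no output)
```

View pics/top0z.png

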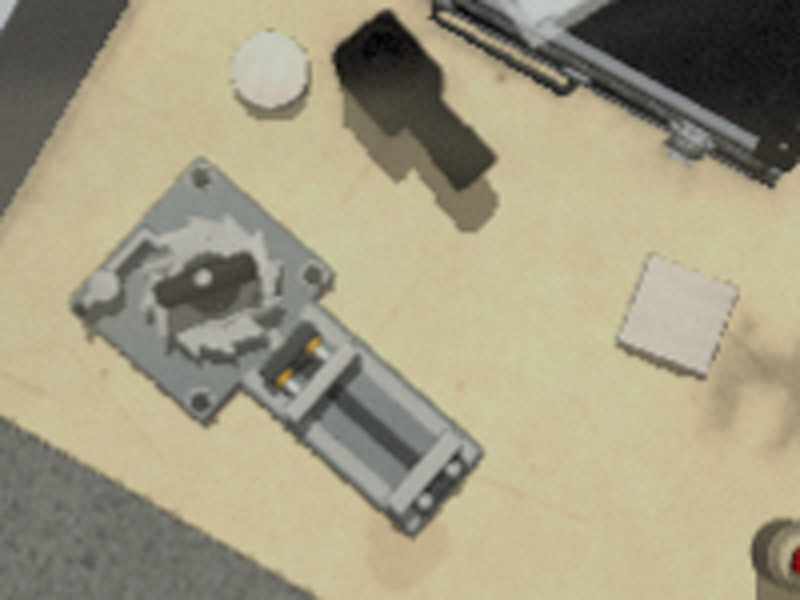

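View pics/scene0z.png

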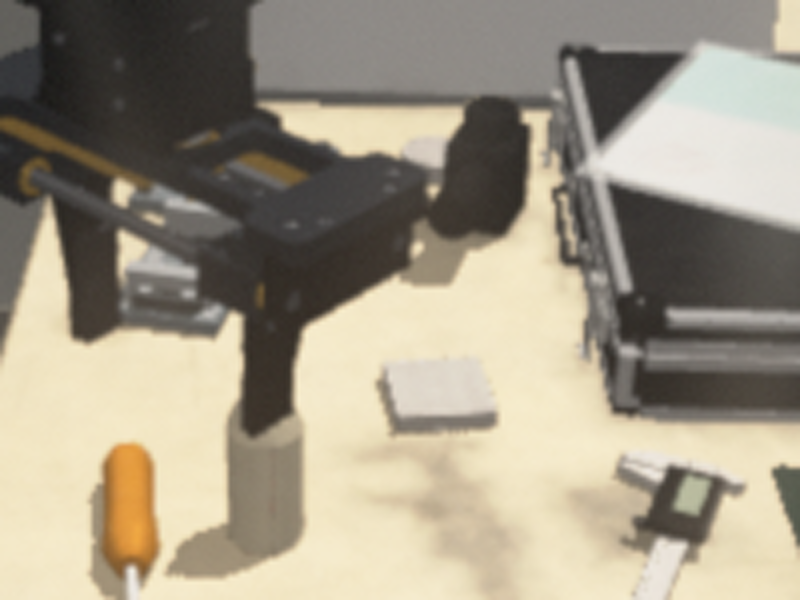

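```bash
cat > h.py <<'E'
import numpy as np,cv2
from scipy.spatial.transform import Rotation as R
from cell import env
def cam(n,save=None):
    c=env.read_camera(n)
    c["R"]=R.from_euler("xyz",c["rotation"],degrees=True).as_matrix()
    c["K"]=np.array([[c["fx"],0,c["cx"]],[0,c["fy"],c["cy"]],[0,0,1]]);c["d"]=np.array([c["k1"],0,0,0.])
    if save: cv2.imwrite("pics/"+save,cv2.cvtColor(c["pixels"],cv2.COLOR_RGB2BGR))
    return c
def onplane(c,px,z):
    u=cv2.undistortPoints(np.array(px,float).reshape(-1,1,2),c["K"],c["d"]).reshape(-1,2)
    d=np.c_[u[:,0],-u[:,1],-np.ones(len(u))]@c["R"].T
    t=(z-c["position"][2])/d[:,2]
    return c["position"]+d*t[:,None]
def proj(c,P):
    q=(np.atleast_2d(P)-c["position"])@c["R"]; q=q*[1,-1,-1]
    return cv2.projectPoints(q,np.zeros(3),np.zeros(3),c["K"],c["d"])[0].reshape(-1,2)
E
python3 - <<'E'
from h import *
np.set_printoptions(precision=4,suppress=True)
c=cam("top")
z=lambda *p:[(150+(a+.5)/4-.5,120+(b+.5)/4-.5) for a,b in p]
# clamp base corners
B=onplane(c,z((200,157),(333,275),(207,425),(72,302)),.012);print("base",B, [np.linalg.norm(B[i]-B[(i+1)%4]) for i in range(4)])
print("bed end",onplane(c,z((483,452),(413,537)),.012))
print("stop top face front",onplane(c,z((441,435),(390,500)),.034))
print("jaw top face", onplane(c,z((361,354),(304,420)),.034))
K=onplane(c,z((256,258),(158,300)),.068);print("knob",K, np.linalg.norm(K[0]-K[1]),np.degrees(np.arctan2(*(K[0]-K[1])[1::-1])))
print("centre pin",onplane(c,z((204,278)),.069))
hsv=cv2.cvtColor(c["pixels"],cv2.COLOR_RGB2HSV)
# block
sub=hsv[180:220,298:340];print(sub[20,22],sub[2,2])
m=((hsv[...,1]<45)&(hsv[...,2]>150)).astype(np.uint8); mm=np.zeros_like(m);mm[178:220,298:340]=m[178:220,298:340]
cs,_=cv2.findContours(mm,cv2.RETR_EXTERNAL,cv2.CHAIN_APPROX_NONE)
b=max(cs,key=cv2.contourArea);r=cv2.minAreaRect(b);print(r)
P=onplane(c,cv2.boxPoints(r),.012);print("block",P.mean(0),P,[np.linalg.norm(P[i]-P[(i+1)%4]) for i in range(4)])
print(onplane(c,z((652,253),(740,291),(703,379),(617,341)),.012))
print("round",onplane(c,z((271,70)),.016),"bottle",onplane(c,[(351,260)],.13))
E
```

```text
base [[ 0.587  -0.0965  0.012 ]
 [ 0.51   -0.1819  0.012 ]
 [ 0.4151 -0.1019  0.012 ]
 [ 0.494  -0.0155  0.012 ]] [np.float64(0.11495270876204194), np.float64(0.12408980539316433), np.float64(0.11705308218413404), np.float64(0.1232843702235644)]
bed end [[ 0.3967 -0.2766  0.012 ]
 [ 0.3439 -0.2321  0.012 ]]
stop top face front [[ 0.4072 -0.2503  0.034 ]
 [ 0.3674 -0.2184  0.034 ]]
jaw top face [[ 0.458  -0.2007  0.034 ]
 [ 0.4171 -0.1651  0.034 ]]
knob [[ 0.515  -0.1384  0.068 ]
 [ 0.4898 -0.0788  0.068 ]] 0.06467245857041681 -67.01589808855614
centre pin [[ 0.5029 -0.1068  0.069 ]]
[ 17  31 203] [ 23  60 200]
((318.8793029785156, 198.05172729492188), (23.95469856262207, 22.840526580810547), 21.801410675048828)
block [ 0.4836 -0.4008  0.012 ] [[ 0.4681 -0.3616  0.012 ]
 [ 0.5222 -0.3841  0.012 ]
 [ 0.4989 -0.4402  0.012 ]
 [ 0.4451 -0.4174  0.012 ]] [np.float64(0.058607582008132486), np.float64(0.06065672745248698), np.float64(0.05842068818809893), np.float64(0.06039848554444193)]
[[ 0.5225 -0.3857  0.012 ]
 [ 0.4977 -0.4411  0.012 ]
 [ 0.4419 -0.4164  0.012 ]
 [ 0.4664 -0.3625  0.012 ]]
round [[ 0.6426 -0.1425  0.016 ]] bottle [[ 0.333  -0.4561  0.13  ]]
```

```bash
cat >> h.py <<'E'
np.set_printoptions(precision=4,suppress=True)
def to(p,yaw):
    o=env.get_obs(); Rt=R.from_euler("xyz",o["tool_rot"],degrees=True)
    T=R.from_euler("xyz",[180,0,yaw],degrees=True)
    print("delta tool mm",1e3*Rt.inv().apply(np.array(p)-o["tool_pos"]),"turn",(Rt.inv()*T).as_rotvec(),"| t",o["time_s"],"pos",o["tool_pos"],"rot",o["tool_rot"],"F",o["force"],"M",o["wrist_torque"],"w",o["grip_width"],"q",o["qpos"])
E
python3 - <<'E'
from h import *
c=cam("top")
print(onplane(c,[(182,120),(150,174)],0.0),onplane(c,[(240,0),(145,182)],0.0))
to((.484,-.401,.12),-23.3)
print(R.from_euler("xyz",env.get_obs()["tool_rot"],degrees=True).as_matrix())
E
```

```text
[[ 0.6921 -0.0484  0.    ]
 [ 0.5503  0.033   0.    ]] [[ 1.0157 -0.2016  0.    ]
 [ 0.5296  0.0455  0.    ]]
delta tool mm [-110.5089 -323.2627  101.9919] turn [-0.0005  0.0011 -0.8254] | t 0.2 pos [ 0.2159 -0.6128  0.2219] rot [179.9982   0.0677 -70.5924] F [ 0.8795  0.5534 -0.6693] M [ 0.0395 -0.0399  0.0147] w 0.08704685745475008 q [71.3977 18.4236 -4.0143 83.1482  1.2917 78.541  -3.2621]
[[ 0.3323 -0.9432 -0.0004]
 [-0.9432 -0.3323  0.0011]
 [-0.0012  0.     -1.    ]]
```

>>> send_rows(steps=[[[-0.013,-0.038,0.0],[0,0,-0.1],0.087],[[-0.026,-0.076,0.002],[0,0,-0.2],0.087],[[-0.039,-0.114,0.004],[0,0,-0.32],0.087],[[-0.052,-0.152,0.006],[0,0,-0.44],0.087],[[-0.065,-0.19,0.008],[0,0,-0.56],0.087]], grip_force=20)

```text
time_s: 0.62
tool_pos: [0.3747, -0.4872, 0.2144]
tool_rot: [180.0, -0.0, -38.2]
force: [0.5, -0.3, -0.2]
grip_width: 0.0869
```

```bash
python3 -c "
from h import *
to((.484,-.401,.08),-23.3)"
```

```text
delta tool mm [  32.6005 -135.3466  134.4175] turn [ 0.0002 -0.     -0.2597] | t 0.6167 pos [ 0.3747 -0.4872  0.2144] rot [179.9902  -0.0022 -38.1807] F [ 0.519  -0.2754 -0.2003] M [-0.0619 -0.0648 -0.019 ] w 0.08693868635022235 q [ 61.6915  14.9336 -14.1184  88.7868   3.7124  76.7345   8.9984]
```

>>> send_rows(steps=[[[0.008,-0.033,0.01],[0,0,-0.065],0.087],[[0.016,-0.066,0.03],[0,0,-0.13],0.087],[[0.024,-0.1,0.05],[0,0,-0.195],0.087],[[0.0325,-0.135,0.07],[0,0,-0.26],0.087],[[0.0325,-0.135,0.1],[0,0,-0.26],0.087]])

```text
time_s: 1.03
tool_pos: [0.4921, -0.3956, 0.1159]
tool_rot: [-179.7, -0.4, -22.8]
force: [1.8, 1.2, 0.5]
grip_width: 0.0869
```

```bash
python3 -c "
from h import *
cam('scene','s1.png')
cam('top','t1.png')
to((.484,-.401,.004),-23.3)
for n in 'st':
  p=cv2.imread(f'pics/{n}1.png');p=p[130:280,180:380] if n=='s' else p[120:270,220:420]
  cv2.imwrite(f'pics/{n}1z.png',cv2.resize(p,None,fx=3,fy=3))
"
```

```text
delta tool mm [  3.6512   1.6832 105.23  ] turn [-0.0035  0.0088 -0.0005] | t 1.1333 pos [ 0.482  -0.3987  0.1093] rot [-179.799     0.5035  -23.3303] F [-0.9388  0.2646 -0.3526] M [-0.046   0.0655  0.0022] w 0.08722319975833903 q [ 53.0392  21.4304 -19.6026  93.5355   7.552   66.8901   8.3229]
```

View pics/s1z.png

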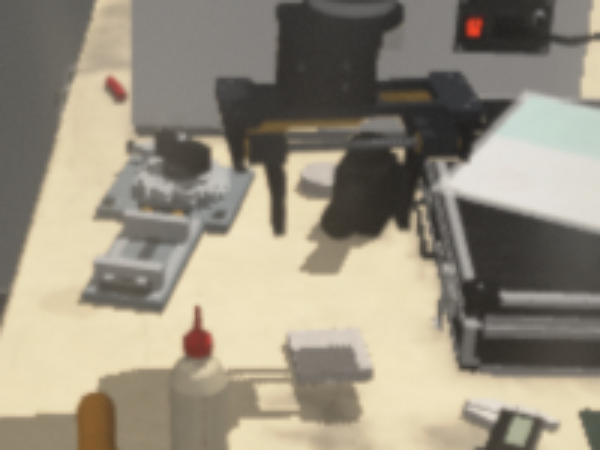

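View pics/t1z.png

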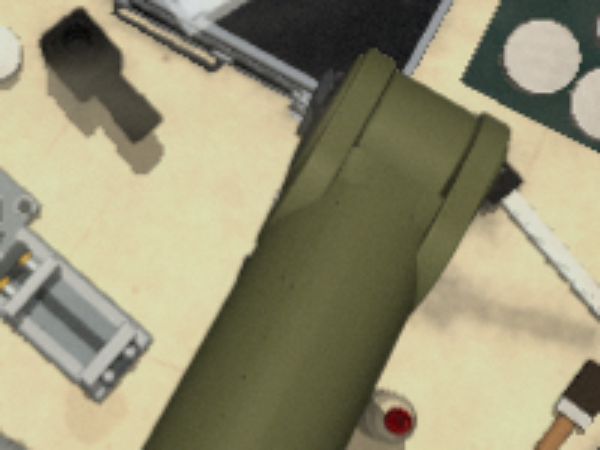

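```bash
python3 -c "
from h import *
c=cam('scene')
print(onplane(c,[(180+328/3,130+352/3)],.012), proj(c,[.484,-.401,.012]),proj(c,env.get_obs()['tool_pos']))
to((.484,-.401,.004),-23.3)
"
```

```text
[[ 0.4814 -0.4068  0.012 ]] [[288.9815 245.8464]] [[290.4972 209.4549]]
delta tool mm [  2.3948  -1.258  107.9527] turn [-0.0013  0.0055 -0.0039] | t 1.1833 pos [ 0.4818 -0.4016  0.112 ] rot [-179.9272    0.3151  -23.5208] F [-0.2274  0.7116 -0.2707] M [-0.0495 -0.0244  0.0215] w 0.08700531123407997 q [ 53.1311  21.3071 -19.5044  93.352    7.5649  66.9688   8.3337]
```

>>> send_rows(steps=[[[0.001,0,0.03],[0,0,0],0.087],[[0.001,0,0.06],[0,0,0],0.087],[[0.001,0,0.09],[0,0,0],0.087],[[0.001,0,0.105],[0,0,0],0.087],[[0.001,0,0.11],[0,0,0],0.087]])

```text
time_s: 1.6
tool_pos: [0.4817, -0.4047, 0.003]
tool_rot: [180.0, 0.2, -23.8]
force: [-1.0, -0.4, -0.6]
grip_width: 0.0868
```

>>> send_rows(steps=[[[0,0,0],[0,0,0],0.087],[[0,0,0],[0,0,0],0.05],[[0,0,0],[0,0,0],0.05],[[0,0,0],[0,0,0],0.05],[[0,0,0],[0,0,0],0.05]], grip_force=25)

```text
time_s: 2.02
tool_pos: [0.4848, -0.4044, 0.0061]
tool_rot: [179.9, -0.1, -23.6]
force: [-0.1, -0.2, -0.6]
grip_width: 0.0683
```

```bash
python3 -c "
from h import *
c=cam('scene','s2.png')
p=cv2.imread('pics/s2.png')[150:300,180:380]
cv2.imwrite('pics/s2z.png',cv2.resize(p,None,fx=3,fy=3))
to((.484,-.401,.004),-23.3)
"
```

```text
delta tool mm [-1.7687 -2.683   1.7716] turn [ 0.0008 -0.0018 -0.0054] | t 2.0667 pos [ 0.4845 -0.4042  0.0058] rot [179.9547  -0.1009 -23.6088] F [ 0.0778  0.0764 -0.3841] M [-0.0629 -0.0665  0.0267] w 0.06412032042567671 q [ 52.1194  27.8783 -18.3697  97.7784  10.2805  55.886    6.3598]
```

View pics/s2z.png

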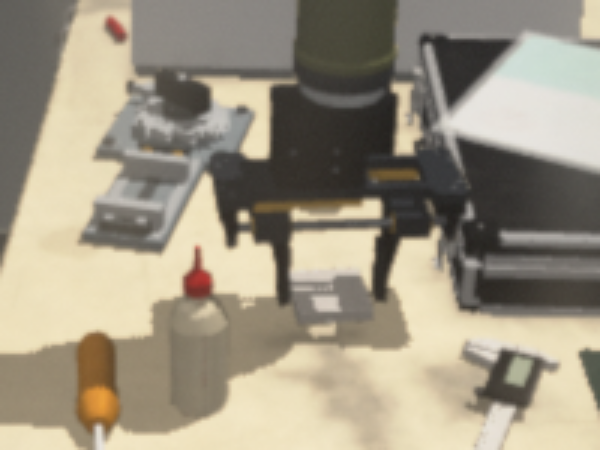

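>>> send_rows(steps=[[[-0.001,-0.0025,0.002],[0,0,0],0.068],[[-0.001,-0.0025,0.002],[0,0,0],0.068],[[-0.001,-0.0025,0.002],[0,0,0],0.05],[[-0.001,-0.0025,0.002],[0,0,0],0.05],[[-0.001,-0.0025,0.002],[0,0,0],0.05]], grip_force=25)

```text
time_s: 2.48
tool_pos: [0.4842, -0.4009, 0.0025]
tool_rot: [180.0, -0.0, -23.6]
force: [0.2, -0.3, 0.3]
grip_width: 0.0597
```

>>> send_rows(steps=[[[0,0,0],[0,0,0],0.05],[[0,0,0],[0,0,0],0.05],[[0,0,0],[0,0,0],0.05],[[0,0,0],[0,0,0],0.05],[[0,0,0],[0,0,0],0.05]])

```text
time_s: 2.9
tool_pos: [0.4841, -0.4009, 0.0025]
tool_rot: [-180.0, -0.0, -23.6]
force: [1.6, 0.5, -1.3]
grip_width: 0.0598
```

```bash
python3 -c "
from h import *
to((.484,-.401,.004),-23.3)
"
```

```text
delta tool mm [-0.0714  0.1647 -1.4951] turn [-0.     -0.     -0.0053] | t 2.9 pos [ 0.4841 -0.4009  0.0025] rot [-179.9991   -0.0021  -23.6045] F [ 1.5703  0.5021 -1.3083] M [-0.0681 -0.2691  0.0131] w 0.05976347412934462 q [ 51.9598  27.9417 -18.3892  98.1372  10.3212  55.581    6.1114]
```

>>> send_rows(steps=[[[0,0,-0.015],[0,0,0],0.05],[[0,0,-0.035],[0,0,0],0.05],[[0,0,-0.06],[0,0,0],0.05],[[0,0,-0.08],[0,0,0],0.05],[[0,0,-0.09],[0,0,0],0.05]])

```text
time_s: 3.32
tool_pos: [0.4848, -0.4017, 0.095]
tool_rot: [179.9, -0.2, -23.6]
force: [0.2, 0.1, -2.2]
grip_width: 0.0597
```

```bash
python3 -c "
from h import *
to((.4127,-.209,.07),-41.5)
"
```

```text
delta tool mm [-143.2833 -147.6903   24.4715] turn [ 0.0007 -0.0028  0.3122] | t 3.3167 pos [ 0.4848 -0.4017  0.095 ] rot [179.9339  -0.1507 -23.6141] F [ 0.1667  0.0793 -2.1509] M [-0.0139 -0.1366  0.0136] w 0.05967392936622819 q [ 52.9303  22.1174 -19.4672  94.3715   8.016   64.7188   7.7631]
```

Approximately 0.2 m over; take 8 rows.

>>> send_rows(steps=[[[-0.01,-0.01,0],[0,0,0.03],0.05],[[-0.032,-0.033,0],[0,0,0.08],0.05],[[-0.056,-0.058,0],[0,0,0.14],0.05],[[-0.08,-0.082,0],[0,0,0.2],0.05],[[-0.104,-0.107,0],[0,0,0.26],0.05]])

```text
time_s: 3.73
tool_pos: [0.43, -0.2597, 0.0915]
tool_rot: [180.0, 0.1, -38.7]
force: [0.2, 0.2, -1.8]
grip_width: 0.0596
```

```bash
python3 -c "
from h import *
to((.4127,-.209,.07),-41.5)
"
```

```text
delta tool mm [-45.1511 -28.7796  21.5562] turn [0.0005 0.0019 0.0486] | t 3.7333 pos [ 0.43   -0.2597  0.0915] rot [179.9755   0.1097 -38.7149] F [ 0.1865  0.1871 -1.7919] M [-0.0138 -0.0996  0.014 ] w 0.05955313831252297 q [ 48.4647   8.0128 -21.6733 112.0072   3.3863  60.6951 -13.396 ]
```

>>> send_rows(steps=[[[-0.02,-0.012,0],[0,0,0.025],0.05],[[-0.035,-0.022,0.01],[0,0,0.049],0.05],[[-0.045,-0.029,0.02],[0,0,0.049],0.05],[[-0.045,-0.029,0.03],[0,0,0.049],0.05],[[-0.045,-0.029,0.03],[0,0,0.049],0.05]])

```text
time_s: 4.15
tool_pos: [0.4126, -0.2097, 0.0603]
tool_rot: [179.9, 0.2, -41.2]
force: [-0.3, 0.1, -3.2]
grip_width: 0.0593
```

```bash
python3 -c "
from h import *
c=cam('top','t3.png')
c=cam('scene','s3.png')
p=cv2.imread('pics/s3.png')[130:260,150:300]
cv2.imwrite('pics/s3z.png',cv2.resize(p,None,fx=5,fy=4.5))
p=cv2.imread('pics/t3.png')[120:270,150:350]
cv2.imwrite('pics/t3z.png',cv2.resize(p,None,fx=4,fy=4))
to((.4127,-.209,.0145),-41.5)
"
```

```text
delta tool mm [-2.6779 -0.7921 47.582 ] turn [0.0003 0.0008 0.0025] | t 4.25 pos [ 0.4142 -0.2114  0.0621] rot [179.9807   0.0436 -41.3566] F [ 0.4465 -0.1517 -2.0392] M [-0.0037 -0.0631  0.0417] w 0.05981195504660049 q [ 46.351    5.7493 -23.4336 118.3269   2.7447  56.4729 -19.8526]
```

View pics/s3z.png

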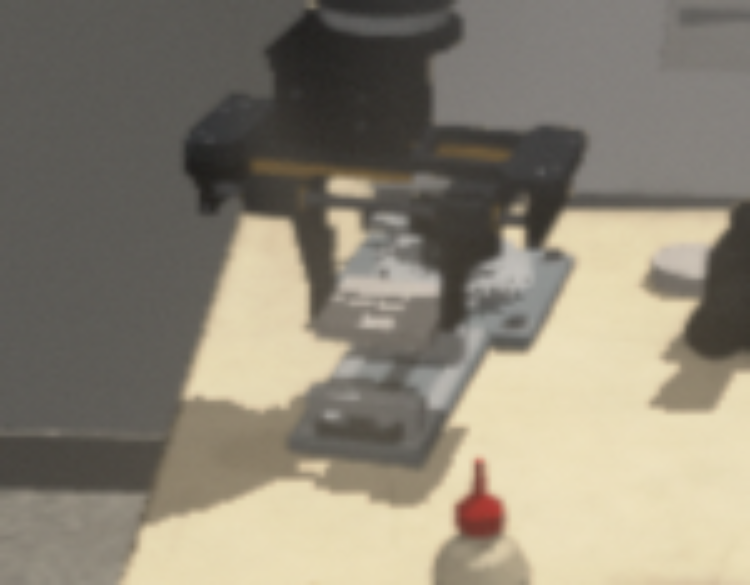

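View pics/t3z.png

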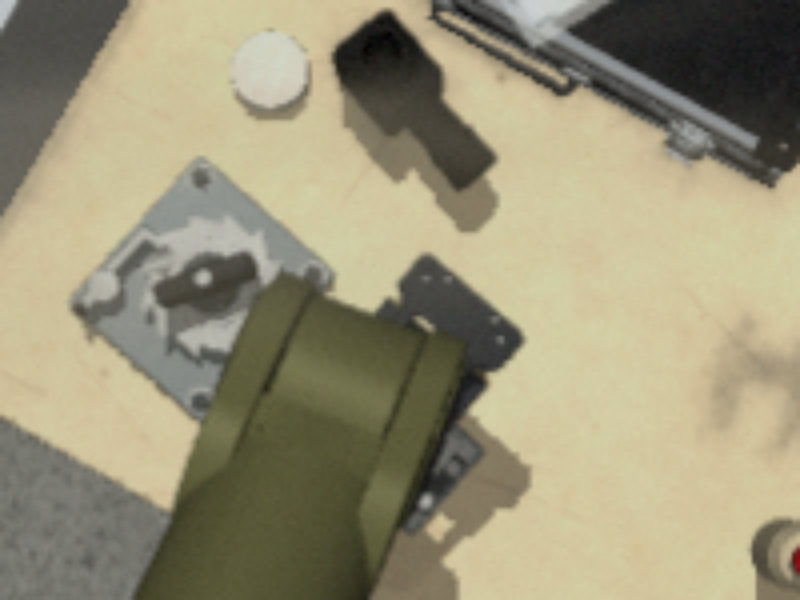

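>>> send_rows(steps=[[[-0.001,0,0.01],[0,0,0.002],0.05],[[-0.001,0,0.02],[0,0,0.002],0.05],[[-0.001,0,0.02],[0,0,0.002],0.05],[[-0.001,0,0.02],[0,0,0.002],0.05],[[-0.001,0,0.02],[0,0,0.002],0.05]])

```text
time_s: 4.67
tool_pos: [0.4137, -0.21, 0.0424]
tool_rot: [-180.0, 0.0, -41.4]
force: [0.4, -0.8, -3.2]
grip_width: 0.0595
```

```bash
python3 -c "
from h import *
c=cam('scene','s4.png')
p=cv2.imread('pics/s4.png')[170:250,180:300]
cv2.imwrite('pics/s4z.png',cv2.resize(p,None,fx=6,fy=6,interpolation=cv2.INTER_CUBIC))
to((.4127,-.209,.0145),-41.5)
"
```

```text
delta tool mm [-1.6869  0.0323 28.1661] turn [-0.0001 -0.0003  0.0011] | t 4.7167 pos [ 0.414  -0.2101  0.0427] rot [-179.9924   -0.0186  -41.4362] F [ 0.387   0.3093 -1.5148] M [-0.0313 -0.1049  0.043 ] w 0.05997820831516379 q [ 46.0715   7.2584 -23.462  119.3986   3.5646  53.9702 -20.7563]
```

View pics/s4z.png

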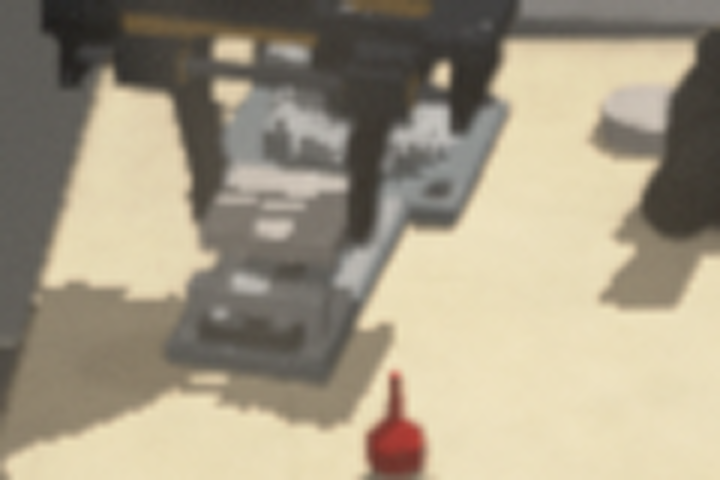

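>>> send_rows(steps=[[[-0.0015,0,0.007],[0,0,0],0.05],[[-0.0015,0,0.014],[0,0,0],0.05],[[-0.0015,0,0.02],[0,0,0],0.05],[[-0.0015,0,0.025],[0,0,0],0.05],[[-0.0015,0,0.027],[0,0,0],0.05]])

```text
time_s: 5.13
tool_pos: [0.4118, -0.2085, 0.0144]
tool_rot: [180.0, 0.1, -41.4]
force: [-3.0, 1.7, 9.7]
grip_width: 0.0596
```

```bash
python3 -c "
from h import *
c=cam('scene','s5.png')
p=cv2.imread('pics/s5.png')[170:250,180:300]
cv2.imwrite('pics/s5z.png',cv2.resize(p,None,fx=6,fy=6,interpolation=cv2.INTER_CUBIC))
to((.4127,-.209,.0145),-41.5)
"
```

```text
delta tool mm [ 0.8966 -0.1501  0.1985] turn [0.0004 0.0018 0.0014] | t 5.1833 pos [ 0.4119 -0.2085  0.0147] rot [179.9749   0.1034 -41.4203] F [-0.0167  0.6504 -2.2799] M [-0.0076 -0.0115 -0.0204] w 0.06013796324596263 q [ 45.6239   9.6366 -23.3122 120.7757   4.9076  50.5709 -21.9427]
```

View pics/s5z.png

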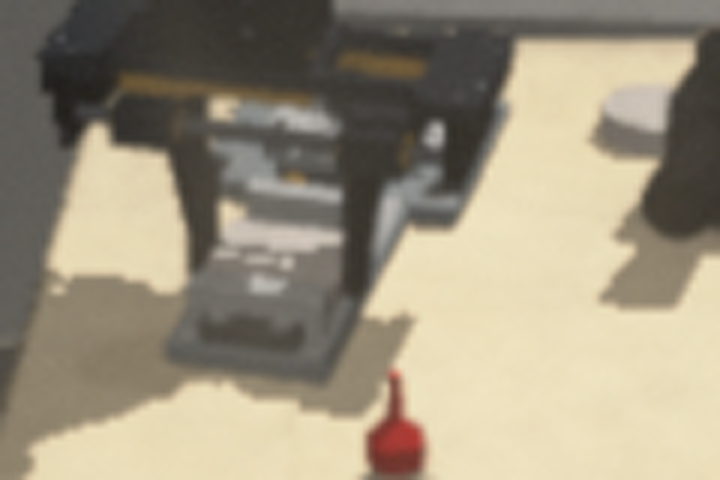

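>>> send_rows(steps=[[[0,0,0.0005],[0,0,0],0.065],[[0,0,0.0],[0,0,0],0.075],[[0,0,0],[0,0,0],0.085],[[0,0,0],[0,0,0],0.085],[[0,0,0],[0,0,0],0.085]])

```text
time_s: 5.6
tool_pos: [0.413, -0.2091, 0.0159]
tool_rot: [-180.0, -0.1, -41.4]
force: [0.6, 0.5, 0.3]
grip_width: 0.0815
```

>>> send_rows(steps=[[[0,0,-0.01],[0,0,0],0.087],[[0,0,-0.035],[0,0,0],0.087],[[0,0,-0.07],[0,0,0],0.087],[[0,0,-0.1],[0,0,0],0.087],[[0,0,-0.13],[0,0,0],0.087]])

```text
time_s: 6.02
tool_pos: [0.4127, -0.2087, 0.148]
tool_rot: [-180.0, -0.1, -41.4]
force: [0.6, 0.1, 0.3]
grip_width: 0.0872
```

```bash
python3 -c "
from h import *
c=cam('scene','s6.png')
p=cv2.imread('pics/s6.png')[170:250,180:300]
cv2.imwrite('pics/s6z.png',cv2.resize(p,None,fx=6,fy=6,interpolation=cv2.INTER_CUBIC))
to((.503,-.107,.15),23)
"
```

```text
delta tool mm [  -3.289  -134.9532    4.1963] turn [ 0.0046 -0.0105 -1.124 ] | t 6.0667 pos [ 0.4162 -0.2104  0.154 ] rot [-179.9062   -0.6165  -41.4013] F [ 2.2385 -1.4286  4.2514] M [-0.1466 -0.2753 -0.0268] w 0.08695453790197186 q [ 47.2586  -0.9085 -23.4151 113.126   -0.2872  67.0919 -17.4463]
```

View pics/s6z.png

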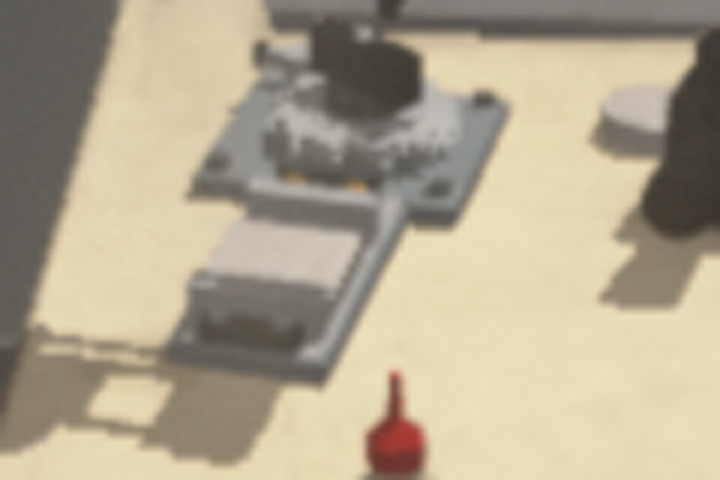

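>>> send_rows(steps=[[[0,-0.015,0],[0,0,-0.11],0.06],[[0,-0.035,0],[0,0,-0.23],0.06],[[0,-0.06,0],[0,0,-0.35],0.06],[[0,-0.085,0],[0,0,-0.47],0.06],[[0,-0.11,0],[0,0,-0.59],0.06]])

```text
time_s: 6.48
tool_pos: [0.4861, -0.1256, 0.1464]
tool_rot: [180.0, -0.1, -7.3]
force: [-0.7, -0.6, 0.3]
grip_width: 0.0631
```

```bash
python3 -c "
from h import *
to((.503,-.107,.11),23)
"
```

```text
delta tool mm [ 14.3244 -20.6373  36.3875] turn [ 0.0008 -0.0009 -0.529 ] | t 6.4833 pos [ 0.4861 -0.1256  0.1464] rot [179.9673  -0.0632  -7.3076] F [-0.7323 -0.6113  0.2712] M [-0.0032 -0.1376 -0.0058] w 0.06307281360775593 q [ 40.3275   5.0552 -30.093  108.581    2.7829  67.0017   1.9386]
```

>>> send_rows(steps=[[[0.003,-0.004,0],[0,0,-0.11],0.05],[[0.006,-0.008,0.01],[0,0,-0.22],0.05],[[0.009,-0.013,0.02],[0,0,-0.33],0.05],[[0.012,-0.017,0.03],[0,0,-0.44],0.05],[[0.0145,-0.0205,0.036],[0,0,-0.53],0.05]])

```text
time_s: 6.9
tool_pos: [0.5023, -0.1075, 0.1092]
tool_rot: [-180.0, 0.0, 23.1]
force: [-0.1, -0.2, -0.3]
grip_width: 0.0505
```

```bash
python3 -c "
from h import *
c=cam('scene','s7.png')
p=cv2.imread('pics/s7.png')[140:250,180:310]
cv2.imwrite('pics/s7z.png',cv2.resize(p,None,fx=5,fy=5,interpolation=cv2.INTER_CUBIC))
c=cam('top','t7.png')
p=cv2.imread('pics/t7.png')[140:270,150:300]
cv2.imwrite('pics/t7z.png',cv2.resize(p,None,fx=4,fy=4,interpolation=cv2.INTER_CUBIC))
to((.503,-.107,.042),23)
"
```

```text
delta tool mm [ 0.9544  0.3515 67.0079] turn [-0.0014  0.0009 -0.0029] | t 7.0 pos [ 0.5021 -0.1071  0.109 ] rot [-179.9219    0.0507   22.8324] F [-0.167   0.0566 -1.1062] M [ 0.0669 -0.1093  0.025 ] w 0.05033632991735961 q [ 39.7467   9.2751 -32.9578 109.2618   5.5935  63.1293  27.4228]
```

View pics/s7z.png

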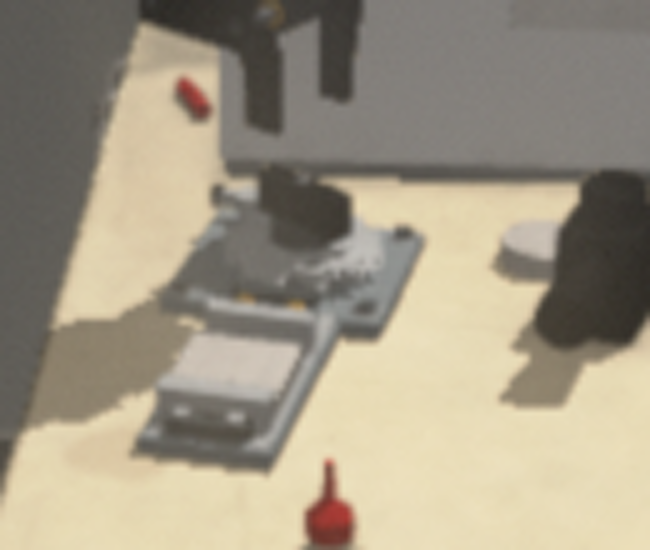

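View pics/t7z.png

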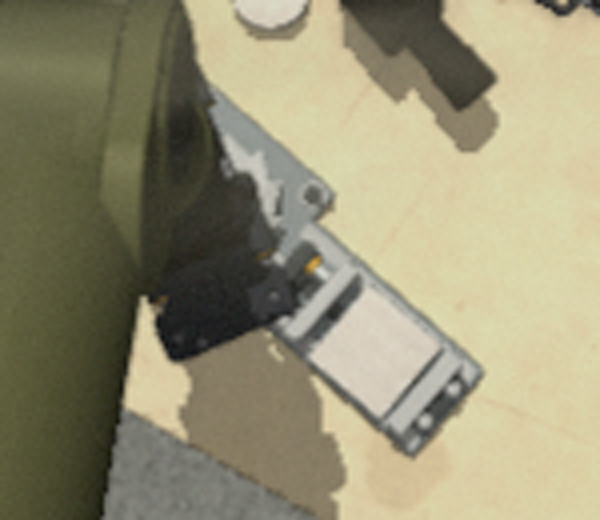

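```bash
python3 -c "
from h import *
c=cam('top')
z=lambda *p:[(150+(a+.5)/4-.5,140+(b+.5)/4-.5) for a,b in p]
P=onplane(c,z((365,285),(443,348),(388,418),(310,348)),.024)
J=onplane(c,z((362,274),(304,340)),.034);S=onplane(c,z((443,350),(388,416)),.034)
a=np.array([.503,-.107]);t=np.radians(-41.5);X=np.array([np.cos(t),np.sin(t)]);Y=np.array([-X[1],X[0]])
f=lambda q:np.c_[(q[:,:2]-a)@X,(q[:,:2]-a)@Y]*1e3
print(f(P),f(P).mean(0));print('jaw',f(J));print('stop',f(S))
"
```

```text
[[  24.9409 -105.705 ]
 [  27.4179 -168.6877]
 [ -27.9815 -171.3983]
 [ -27.3968 -105.7832]] [  -0.7549 -137.8935]
jaw [[  28.7481 -100.4621]
 [ -25.8237 -100.3871]]
stop [[  26.3404 -169.6875]
 [ -26.7412 -170.7516]]
```

>>> send_rows(steps=[[[0.001,0,0.02],[0,0,0],0.05],[[0.001,0,0.04],[0,0,0],0.05],[[0.001,0,0.055],[0,0,0],0.05],[[0.001,0,0.066],[0,0,0],0.05],[[0.001,0,0.066],[0,0,0],0.05]], grip_force=40)

```text
time_s: 7.47
tool_pos: [0.5019, -0.1077, 0.0421]
tool_rot: [-179.9, 0.1, 22.6]
force: [-0.6, -0.8, 0.2]
grip_width: 0.0497
```

```bash
python3 -c "
from h import *
to((.503,-.107,.042),23)
c=cam('scene','s8.png')
p=cv2.imread('pics/s8.png')[140:250,180:310]
cv2.imwrite('pics/s8z.png',cv2.resize(p,None,fx=5,fy=5,interpolation=cv2.INTER_CUBIC))
"
```

```text
delta tool mm [ 1.299  -0.2569  0.0689] turn [-0.0018  0.0025 -0.0065] | t 7.4667 pos [ 0.5019 -0.1077  0.0421] rot [-179.8988    0.1432   22.627 ] F [-0.6221 -0.7509  0.1865] M [ 0.0193 -0.0564 -0.0477] w 0.0497372527502496 q [ 38.3595  14.396  -32.1802 112.5698   9.2031  55.6956  24.3837]
```

View pics/s8z.png

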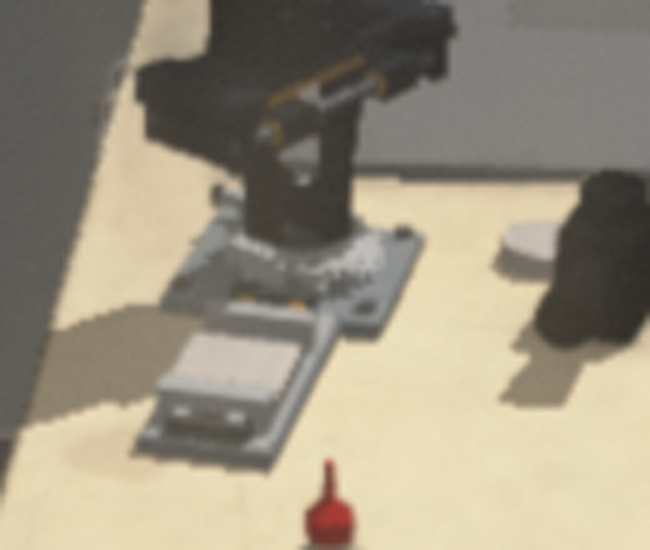

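>>> send_rows(steps=[[[0,0,0],[0,0,0],0.01],[[0,0,0],[0,0,0],0.01],[[0,0,0],[0,0,0],0.01],[[0,0,0],[0,0,0],0.01],[[0,0,0],[0,0,0],0.01]], grip_force=40)

```text
time_s: 7.93
tool_pos: [0.5037, -0.1077, 0.0441]
tool_rot: [180.0, -0.0, 22.7]
force: [-0.2, -0.2, -0.3]
grip_width: 0.0247
```

>>> send_rows(steps=[[[0,0,0],[0,0,0],0.01],[[0,0,0],[0,0,0],0.01],[[0,0,0],[0,0,0],0.01],[[0,0,0],[0,0,0],0.01],[[0,0,0],[0,0,0],0.01]])

```text
time_s: 8.35
tool_pos: [0.5047, -0.1073, 0.044]
tool_rot: [180.0, -0.2, 22.7]
force: [4.7, 1.0, -1.8]
grip_width: 0.0163
```

```bash
python3 -c "
from h import *
to((.503,-.107,.042),23)
"
```

```text
delta tool mm [-1.4842 -0.9679  1.9774] turn [ 0.0007 -0.0027 -0.0049] | t 8.35 pos [ 0.5047 -0.1073  0.044 ] rot [179.958   -0.152   22.7206] F [ 4.6945  0.9981 -1.7639] M [ 0.279  -1.192  -0.5248] w 0.01626747808270469 q [ 38.3578  14.3173 -32.2591 112.4062   9.1575  55.604   24.4466]
```

>>> send_rows(steps=[[[0.001,0,0],[0,0,0.1],0.01],[[0.001,0,0],[0,0,0.21],0.01],[[0.001,0,0],[0,0,0.32],0.01],[[0.001,0,0],[0,0,0.43],0.01],[[0.001,0,0],[0,0,0.54],0.01]])

```text
time_s: 8.77
tool_pos: [0.5049, -0.1068, 0.0439]
tool_rot: [180.0, -0.1, -8.4]
force: [3.1, 0.9, 0.2]
grip_width: 0.0152
```

>>> send_rows(steps=[[[0,0,0],[0,0,0.1],0.01],[[0,0,0],[0,0,0.1],0.01],[[0,0,0],[0,0,0.1],0.01],[[0,0,0],[0,0,0.06],0.01],[[0,0,0],[0,0,0.0],0.01]])

```text
time_s: 9.18
tool_pos: [0.505, -0.107, 0.0439]
tool_rot: [-180.0, -0.1, -7.9]
force: [4.1, 1.6, 1.1]
grip_width: 0.0165
```

```bash
python3 -c "
from h import *
to((.505,-.107,.044),22.7-30)
c=cam('scene','s9.png')
p=cv2.imread('pics/s9.png')[140:250,180:310]
cv2.imwrite('pics/s9z.png',cv2.resize(p,None,fx=5,fy=5,interpolation=cv2.INTER_CUBIC))
c=cam('top','t9.png')
p=cv2.imread('pics/t9.png')[140:270,150:300]
cv2.imwrite('pics/t9z.png',cv2.resize(p,None,fx=4,fy=4,interpolation=cv2.INTER_CUBIC))
"
```

```text
delta tool mm [ 0.0265  0.0022 -0.0627] turn [-0.0003 -0.0012 -0.0113] | t 9.1833 pos [ 0.505  -0.107   0.0439] rot [-179.9807   -0.0686   -7.9453] F [4.1169 1.6343 1.1235] M [ 0.2788 -0.8321 -0.7257] w 0.016490408608128167 q [ 34.6093  13.8066 -28.1419 112.4358   7.8258  55.5189  -5.2265]
```

View pics/s9z.png

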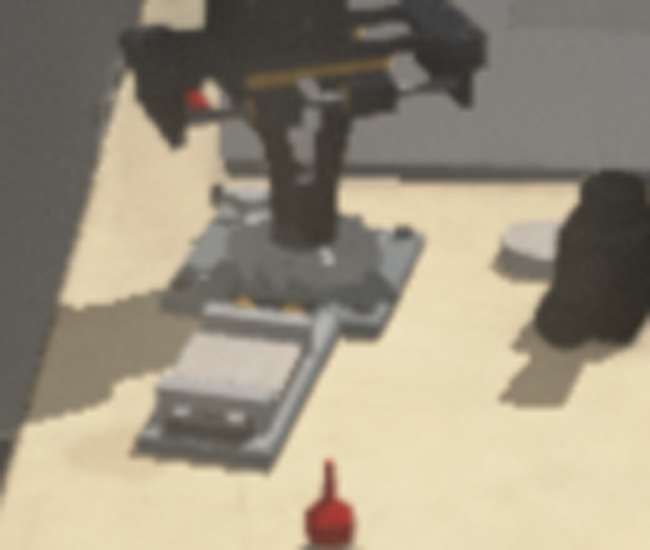

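View pics/t9z.png

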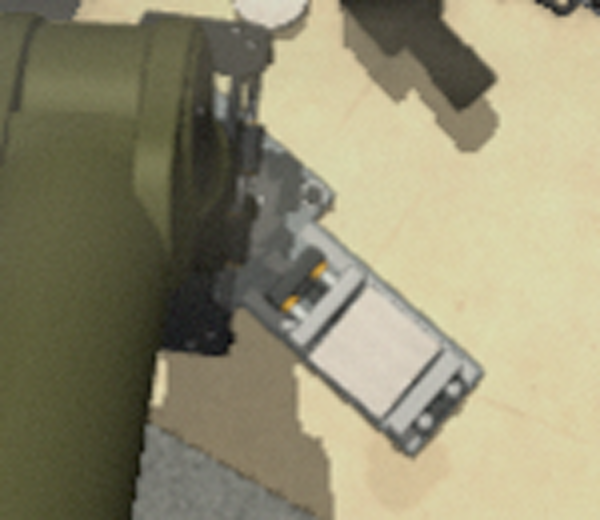

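>>> send_rows(steps=[[[0,0,0],[0,0,0.11],0.01],[[0,0,0],[0,0,0.22],0.01],[[0,0,0],[0,0,0.33],0.01],[[0,0,0],[0,0,0.44],0.01],[[0,0,0],[0,0,0.55],0.01]])

```text
time_s: 9.7
tool_pos: [0.5052, -0.107, 0.0439]
tool_rot: [-180.0, -0.1, -39.9]
force: [4.8, 0.6, 0.3]
grip_width: 0.0152
```

>>> send_rows(steps=[[[0,0,0],[0,0,0.1],0.01],[[0,0,0],[0,0,0.1],0.01],[[0,0,0],[0,0,0.1],0.01],[[0,0,0],[0,0,0.1],0.01],[[0,0,0],[0,0,0.1],0.01]])

```text
time_s: 10.12
tool_pos: [0.5052, -0.107, 0.0439]
tool_rot: [-179.9, -0.1, -45.2]
force: [5.0, 0.9, 0.6]
grip_width: 0.0155
```

```bash
python3 -c "
from h import *
to((.505,-.107,.044),22.7-60)
"
```

```text
delta tool mm [-0.1584  0.1177 -0.0784] turn [-0.001  -0.0014 -0.1385] | t 10.1167 pos [ 0.5052 -0.107   0.0439] rot [-179.9363   -0.0783  -45.2348] F [5.0238 0.9207 0.5667] M [ 0.4123 -1.0139  0.1338] w 0.01548429487164358 q [ 30.3696  13.2367 -23.4376 112.5779   6.3565  55.3078 -41.3638]
```

>>> send_rows(steps=[[[0,0,0],[0,0,-0.04],0.01],[[0,0,0],[0,0,-0.08],0.01],[[0,0,0],[0,0,-0.1],0.01],[[0,0,0],[0,0,-0.11],0.01],[[0,0,0],[0,0,-0.11],0.01]])

```text
time_s: 10.53
tool_pos: [0.5052, -0.1071, 0.0439]
tool_rot: [-179.9, -0.1, -39.0]
force: [4.8, 1.2, 0.2]
grip_width: 0.016
```

```bash
python3 -c "
from h import *
to((.505,-.107,.044),22.7-60)
c=cam('scene','s10.png')
p=cv2.imread('pics/s10.png')[140:250,180:310]
cv2.imwrite('pics/s10z.png',cv2.resize(p,None,fx=5,fy=5,interpolation=cv2.INTER_CUBIC))
c=cam('top','t10.png')
p=cv2.imread('pics/t10.png')[190:260,210:280]
cv2.imwrite('pics/t10z.png',cv2.resize(p,None,fx=8,fy=8,interpolation=cv2.INTER_CUBIC))
p=cv2.imread('pics/t9.png')[190:260,210:280]
cv2.imwrite('pics/t9zz.png',cv2.resize(p,None,fx=8,fy=8,interpolation=cv2.INTER_CUBIC))
"
```

```text
delta tool mm [-0.2398  0.0547 -0.0705] turn [-0.0015 -0.0012 -0.0305] | t 10.5333 pos [ 0.5052 -0.1071  0.0439] rot [-179.9124   -0.0665  -39.046 ] F [4.7801 1.1783 0.1544] M [ 0.4027 -1.0431 -0.5142] w 0.015998253721914626 q [ 31.093   13.3274 -24.2023 112.5473   6.5494  55.3327 -35.3023]
```

View pics/t10z.png

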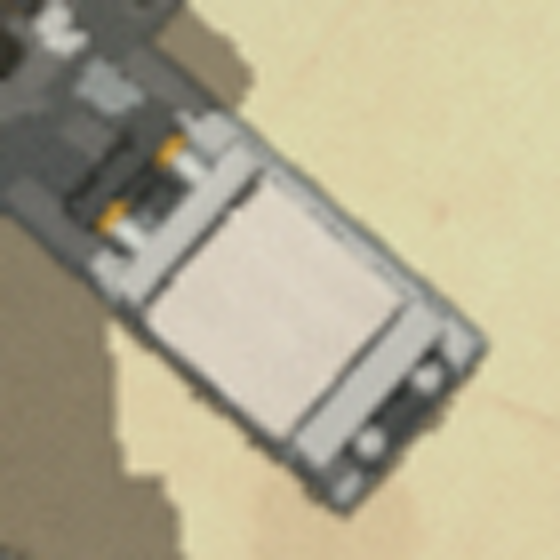

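View pics/t9zz.png

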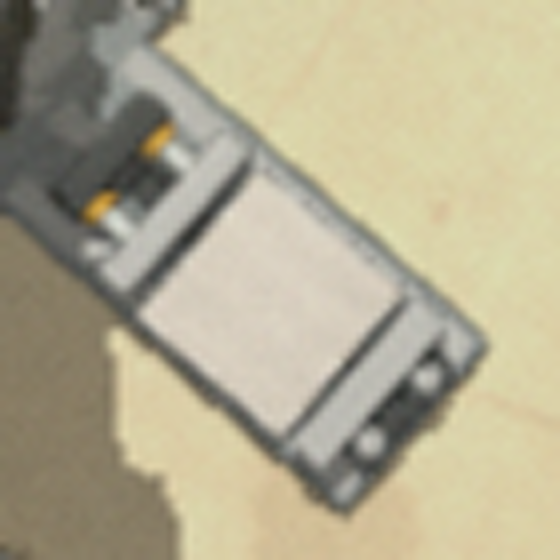

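```bash
cat > prof.py <<'E'
from h import *
import sys
c=cam('top'); t=np.radians(-41.5);X=np.array([np.cos(t),np.sin(t)]);Y=np.array([-X[1],X[0]])
def prof(img):
    g=cv2.cvtColor(img,cv2.COLOR_BGR2GRAY).astype(np.float32)
    y=np.arange(-.185,-.06,.001); out=[]
    for x in np.arange(-.008,.0081,.002):
        P=np.array([[*(np.array([.503,-.107])+X*x+Y*b),.034] for b in y]); q=proj(c,P).astype(np.float32)
        out.append(cv2.remap(g,q[:,0].reshape(1,-1),q[:,1].reshape(1,-1),cv2.INTER_LINEAR)[0])
    return y,np.mean(out,0)
def edges(img):
    y,p=prof(img); d=np.gradient(p); r=[]
    for i in range(1,len(d)-1):
        if abs(d[i])>4 and abs(d[i])>=abs(d[i-1]) and abs(d[i])>abs(d[i+1]):
            a,b,e=abs(d[i-1]),abs(d[i]),abs(d[i+1]); s=(a-e)/(2*(a-2*b+e)) if a-2*b+e else 0
            r.append((round(1e3*y[i]+s,1),round(float(d[i]),1)))
    return r
def orange(img):
    h=cv2.cvtColor(img,cv2.COLOR_BGR2HSV); m=((h[...,0]>10)&(h[...,0]<25)&(h[...,1]>150)&(h[...,2]>80)).astype(np.uint8)
    z=np.zeros_like(m);z[185:235,205:260]=m[185:235,205:260]
    n,l,s,ce=cv2.connectedComponentsWithStats(z)
    return [(s[i,4],[float(round(v,1)) for v in 1e3*np.array([(onplane(c,[ce[i]],.025)[0,:2]-[.503,-.107])@X,(onplane(c,[ce[i]],.025)[0,:2]-[.503,-.107])@Y])]) for i in range(1,n) if s[i,4]>3]
for f in sys.argv[1:]:
    im=cv2.imread('pics/'+f); print(f,edges(im),orange(im))
E
python3 prof.py top0.png t7.png t9.png t10.png
```

```text
top0.png [(np.float64(-171.2), -19.5), (np.float64(-106.1), -8.7), (np.float64(-97.7), 25.3), (np.float64(-86.6), -20.4), (np.float64(-79.3), -6.0), (np.float64(-68.6), 4.1)] [(np.int32(5), [12.9, -72.5]), (np.int32(6), [-14.6, -72.3])]
t7.png [(np.float64(-171.4), -24.2), (np.float64(-167.3), 29.8), (np.float64(-107.9), -29.1), (np.float64(-97.7), 27.8), (np.float64(-86.5), -21.8), (np.float64(-79.3), -6.5), (np.float64(-68.9), 4.4)] [(np.int32(5), [12.9, -72.5])]
t9.png [(np.float64(-171.4), -24.0), (np.float64(-167.2), 29.4), (np.float64(-108.2), -32.5), (np.float64(-102.7), 28.4), (np.float64(-91.4), -23.9), (np.float64(-83.1), -5.5), (np.float64(-73.8), 5.2), (np.float64(-62.9), 4.6)] [(np.int32(4), [12.1, -77.2]), (np.int32(7), [-14.5, -76.8])]
t10.png [(np.float64(-172.0), -18.9), (np.float64(-168.1), 22.5), (np.float64(-111.0), -26.6), (np.float64(-106.9), 21.1), (np.float64(-96.6), -22.8), (np.float64(-88.7), -5.5), (np.float64(-78.8), 5.6), (np.float64(-72.9), -5.2), (np.float64(-68.1), 9.2)] [(np.int32(5), [14.1, -81.5]), (np.int32(5), [-14.7, -81.4])]
```

>>> send_rows(steps=[[[0,0,0],[0,0,0.11],0.01],[[0,0,0],[0,0,0.22],0.01],[[0,0,0],[0,0,0.33],0.01],[[0,0,0],[0,0,0.44],0.01],[[0,0,0],[0,0,0.55],0.01]])

```text
time_s: 11.1
tool_pos: [0.5053, -0.1073, 0.0439]
tool_rot: [-179.9, -0.1, -70.7]
force: [5.6, 0.2, 0.2]
grip_width: 0.0158
```

>>> send_rows(steps=[[[0,0,0],[0,0,0.09],0.01],[[0,0,0],[0,0,0.09],0.01],[[0,0,0],[0,0,0.09],0.01],[[0,0,0],[0,0,0.09],0.01],[[0,0,0],[0,0,0.09],0.01]])

```text
time_s: 11.52
tool_pos: [0.5053, -0.1073, 0.0439]
tool_rot: [-179.9, -0.1, -75.6]
force: [5.2, 1.5, 1.0]
grip_width: 0.0154
```

```bash
python3 -c "
from h import *
to((.505,-.107,.044),22.7-90)
"
```

```text
delta tool mm [-0.4119  0.1996 -0.0588] turn [-0.0017 -0.0012 -0.1449] | t 11.5167 pos [ 0.5053 -0.1073  0.0439] rot [-179.8968   -0.0612  -75.6022] F [5.2201 1.5029 1.0041] M [ 0.2872 -1.0221  0.168 ] w 0.015357911992580029 q [ 27.0599  12.8651 -19.7575 112.6866   5.2821  55.178  -70.8539]
```

>>> send_rows(steps=[[[0,0,0],[0,0,-0.04],0.01],[[0,0,0],[0,0,-0.08],0.01],[[0,0,0],[0,0,-0.1],0.01],[[0,0,0],[0,0,-0.11],0.01],[[0,0,0],[0,0,-0.11],0.01]])

```text
time_s: 11.93
tool_pos: [0.5053, -0.1074, 0.0439]
tool_rot: [-179.9, -0.0, -69.4]
force: [5.5, 1.2, -0.3]
grip_width: 0.016
```

```bash
python3 -c "
from h import *
to((.505,-.107,.044),22.7-90)
c=cam('top','t11.png')
p=cv2.imread('pics/t11.png')[190:260,210:280]
cv2.imwrite('pics/t11z.png',cv2.resize(p,None,fx=8,fy=8,interpolation=cv2.INTER_CUBIC))
"; python3 prof.py t11.png
```

```text
delta tool mm [-0.4849  0.1916 -0.0535] turn [-0.0021 -0.0007 -0.037 ] | t 11.9333 pos [ 0.5053 -0.1074  0.0439] rot [-179.879    -0.0377  -69.4174] F [ 5.476   1.1999 -0.2669] M [ 0.3044 -1.0608 -0.4796] w 0.015981019159151878 q [ 27.7592  12.9398 -20.4936 112.6572   5.4493  55.1937 -64.7801]
t11.png [(np.float64(-172.9), -7.5), (np.float64(-169.1), 11.8), (np.float64(-114.1), -22.8), (np.float64(-109.5), 17.7), (np.float64(-99.0), -27.1), (np.float64(-86.5), -4.2), (np.float64(-73.2), 15.3)] [(np.int32(4), [11.5, -87.0]), (np.int32(5), [-14.7, -86.8])]
```

View pics/t11z.png

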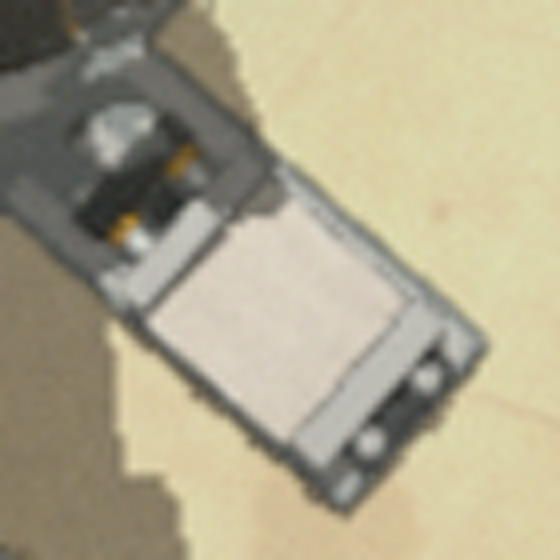

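>>> send_rows(steps=[[[0,0,0],[0,0,0.11],0.01],[[0,0,0],[0,0,0.22],0.01],[[0,0,0],[0,0,0.33],0.01],[[0,0,0],[0,0,0.44],0.01],[[0,0,0],[0,0,0.55],0.01]])

```text
time_s: 12.45
tool_pos: [0.5053, -0.1075, 0.044]
tool_rot: [-179.9, -0.0, -101.1]
force: [5.6, 0.9, 0.4]
grip_width: 0.0153
```

>>> send_rows(steps=[[[0,0,0],[0,0,0.09],0.01],[[0,0,0],[0,0,0.1],0.01],[[0,0,0],[0,0,0.1],0.01],[[0,0,0],[0,0,0.1],0.01],[[0,0,0],[0,0,0.1],0.01]])

```text
time_s: 12.87
tool_pos: [0.5053, -0.1076, 0.0439]
tool_rot: [-179.9, -0.0, -106.5]
force: [6.7, -0.2, 0.0]
grip_width: 0.0156
```

```bash
python3 -c "
from h import *
to((.505,-.107,.044),22.7-120)
"
```

```text
delta tool mm [-0.5015  0.445  -0.0677] turn [-0.0022 -0.0005 -0.1611] | t 12.8667 pos [ 0.5053 -0.1076  0.0439] rot [-179.8743   -0.0203 -106.5326] F [ 6.6654 -0.2071  0.0398] M [ 0.1962 -1.0943  0.2107] w 0.01561963015783759 q [  23.7872   12.5553  -16.1387  112.8003    4.2735   55.0778 -100.9597]
```

>>> send_rows(steps=[[[0,0,0],[0,0,-0.03],0.01],[[0,0,0],[0,0,-0.06],0.01],[[0,0,0],[0,0,-0.09],0.01],[[0,0,0],[0,0,-0.1],0.01],[[0,0,0],[0,0,-0.1],0.01]])

```text
time_s: 13.28
tool_pos: [0.5053, -0.1076, 0.0439]
tool_rot: [-179.9, -0.0, -100.8]
force: [5.8, 0.4, 0.0]
grip_width: 0.0158
```

```bash
python3 -c "
from h import *
to((.505,-.107,.044),22.7-120)
c=cam('top','t12.png')
p=cv2.imread('pics/t12.png')[190:260,210:280]
cv2.imwrite('pics/t12z.png',cv2.resize(p,None,fx=8,fy=8,interpolation=cv2.INTER_CUBIC))
"; python3 prof.py t12.png
```

```text
delta tool mm [-0.5526  0.42   -0.0605] turn [-0.0022 -0.0003 -0.0616] | t 13.2833 pos [ 0.5053 -0.1076  0.0439] rot [-179.8734   -0.0146 -100.8283] F [5.8193 0.3991 0.0024] M [ 0.2592 -1.0868  0.0225] w 0.01581611353832492 q [ 24.4059  12.609  -16.8039 112.7777   4.4391  55.0904 -95.379 ]
t12.png [(np.float64(-172.9), -7.3), (np.float64(-169.1), 11.7), (np.float64(-136.2), -7.3), (np.float64(-128.7), -7.3), (np.float64(-112.7), -7.1), (np.float64(-99.2), -9.0), (np.float64(-89.1), 5.8), (np.float64(-77.2), 7.6), (np.float64(-66.7), -6.0), (np.float64(-64.3), -6.1)] [(np.int32(7), [-15.0, -92.1])]
```

View pics/t12z.png

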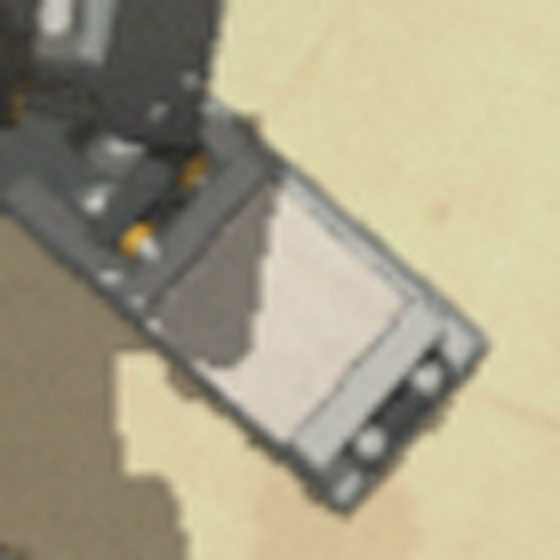

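>>> send_rows(steps=[[[0,0,0],[0,0,-0.015],0.01],[[0,0,0],[0,0,-0.03],0.01],[[0,0,0],[0,0,-0.03],0.01],[[0,0,0],[0,0,-0.03],0.01],[[0,0,0],[0,0,-0.03],0.01]])

```text
time_s: 13.8
tool_pos: [0.5054, -0.1077, 0.0439]
tool_rot: [-179.9, 0.0, -99.3]
force: [5.6, 1.1, 0.0]
grip_width: 0.0154
```

```bash
python3 -c "
from h import *
to((.505,-.107,.044),22.7-120)
"
```

```text
delta tool mm [-0.6178  0.4554 -0.0573] turn [-0.0023  0.0002 -0.0341] | t 13.8 pos [ 0.5054 -0.1077  0.0439] rot [-179.8689    0.0131  -99.2545] F [5.601  1.0868 0.044 ] M [ 0.2977 -1.0777 -0.5499] w 0.015437983714442197 q [ 24.5877  12.6261 -16.9732 112.7679   4.4505  55.0891 -93.7945]
```

Torque is now −0.55 N·m, so the wheel rests on the pawl. Open and rise.

>>> send_rows(steps=[[[0,0,0],[0,0,0],0.025],[[0,0,0],[0,0,0],0.04],[[0,0,0],[0,0,0],0.05],[[0,0,0],[0,0,0],0.05],[[0,0,0],[0,0,0],0.05]])

```text
time_s: 14.22
tool_pos: [0.5034, -0.1074, 0.0431]
tool_rot: [179.9, -0.0, -99.3]
force: [-0.8, -0.5, 0.3]
grip_width: 0.0413
```

>>> send_rows(steps=[[[0,0,-0.01],[0,0,0],0.05],[[0,0,-0.03],[0,0,0],0.05],[[0,0,-0.06],[0,0,0],0.05],[[0,0,-0.09],[0,0,0],0.05],[[0,0,-0.12],[0,0,0],0.05]])

```text
time_s: 14.63
tool_pos: [0.5039, -0.1071, 0.1654]
tool_rot: [180.0, -0.0, -99.3]
force: [0.0, -0.7, -0.6]
grip_width: 0.0497
```

>>> send_rows(steps=[[[0.03,0,0],[0,0,0],0.05],[[0.06,0,0],[0,0,0],0.05],[[0.1,0,0],[0,0,0],0.05],[[0.14,0,0],[0,0,0],0.05],[[0.17,0,0],[0,0,0],0.05]])

```text
time_s: 15.05
tool_pos: [0.4755, -0.2786, 0.1646]
tool_rot: [-180.0, -0.1, -99.4]
force: [1.5, 0.1, 0.4]
grip_width: 0.0502
```

>>> send_rows(steps=[[[0.03,0,0],[0,0,0],0.05],[[0.06,0,0],[0,0,0],0.05],[[0.09,0,0],[0,0,0],0.05],[[0.11,0,0],[0,0,0],0.05],[[0.12,0,0],[0,0,0],0.05]])

```text
time_s: 15.47
tool_pos: [0.4556, -0.3971, 0.1641]
tool_rot: [180.0, -0.1, -99.5]
force: [0.5, 0.4, 0.4]
grip_width: 0.05
```

```bash
python3 -c "
from h import *
to((.505,-.107,.044),22.7-120)
c=cam('top','t13.png')
p=cv2.imread('pics/t13.png')[140:270,150:300]
cv2.imwrite('pics/t13z.png',cv2.resize(p,None,fx=4,fy=4,interpolation=cv2.INTER_CUBIC))
c=cam('scene','s13.png')
p=cv2.imread('pics/s13.png')[140:250,180:310]
cv2.imwrite('pics/s13z.png',cv2.resize(p,None,fx=5,fy=5,interpolation=cv2.INTER_CUBIC))
"; python3 prof.py t13.png
```

```text
delta tool mm [-294.4393   -0.7335  119.6063] turn [ 0.0004 -0.0017 -0.0389] | t 15.4667 pos [ 0.4556 -0.3971  0.1641] rot [179.9797  -0.0981 -99.5275] F [0.4574 0.3743 0.3665] M [0.0102 0.018  0.0423] w 0.04998509935142766 q [ 42.3329  14.8916  -4.5314  94.3373   1.3336  70.7915 -62.0127]
t13.png [(np.float64(-172.8), -7.1), (np.float64(-169.1), 12.0), (np.float64(-114.0), -23.4), (np.float64(-109.5), 19.5), (np.float64(-98.8), -27.6), (np.float64(-88.9), 5.9), (np.float64(-77.8), 16.6), (np.float64(-63.2), -13.3)] [(np.int32(4), [12.5, -92.0]), (np.int32(4), [-15.4, -91.5])]
```

View pics/t13z.png

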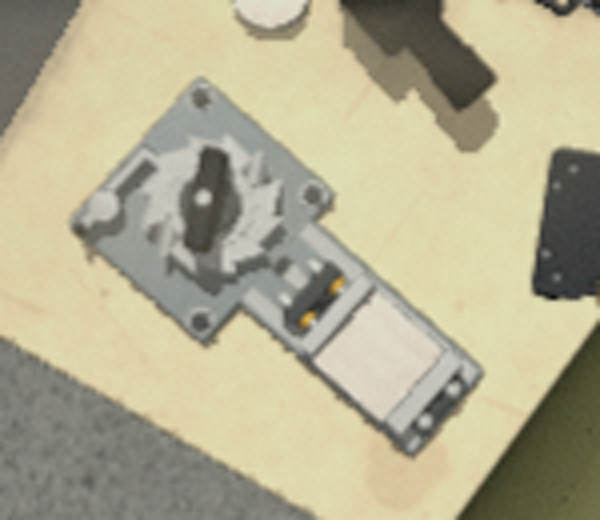

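View pics/s13z.png

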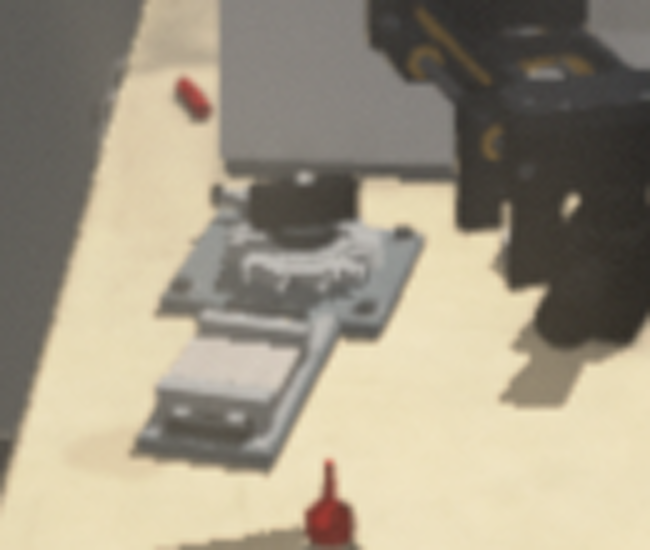

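```bash
python3 -c "
from h import *
c=cam('top')
K=onplane(c,[(150+212/4,140+150/4),(150+200/4,140+248/4)],.068);print(K,np.degrees(np.arctan2(*(K[0]-K[1])[1::-1])))
print(env.get_obs()['joint_velocities'],env.sign_off())"
```

```text
[[ 0.5315 -0.1124  0.068 ]
 [ 0.4715 -0.1054  0.068 ]] -6.641335773285244
the job is handed in; nothing more can be done
[-0.8527 -0.4191 -0.9592  0.5186 -0.0884 -0.2145  0.0239] None
```

I laid the block flat on the clamp bed between the jaws and wound the knob clockwise four teeth in one grasp. After each tooth I eased the wheel back onto the pawl. I then released the knob, moved the arm clear and handed the job in at about 15.6 s of the 72 s. The hand-in gave no verdict.

**Choosing the last tooth:** at tooth 3 the slide had moved 5 mm but the jaw only about 2.5 mm, so the spring had begun to give. Tooth 4 was the one tooth more.

**Last checks, from the top camera after letting go:**
- **Wheel:** the knob turned 119.6° in all, which is four teeth. The slide held at about 19.5 mm of travel with nothing touching it.
- **Spring:** the jaw moved about 12.2 mm in total, so the spring is pushed in about 7 to 7.7 mm, inside the 5 to 10 mm asked for.
- **Block:** it looks square and pressed up to the fixed jaw. I measured it within about 1 mm of the midline after placing it.
- **Bystanders:** the arm did not touch the round block or the bottle. I judged this by eye from the pictures and did not measure them.

**Disagreement and limits:** my first hand-clicked estimate of the gap was about 10 to 12 mm, while the edge measurement gave 13.6 mm. The jaw movement bore out neither exactly (about 12.2 mm), but the four-tooth count holds for all of them. I could not measure the contact force on the fixed jaw directly. From the spring rate it should be about 11 N, against the 3 N needed.

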